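# Feel along the rolled edge of a formed panel

### The arm

A 6-joint arm with a two-finger parallel gripper is mounted at the origin on the work surface. World frame = base frame: x ahead of the robot, y to its left, z up, the work surface at z = 0. Lengths are in m, angles in rad, forces in N, time in s.
With the tool pointing down it reaches from about 0.25 to 0.775 m from the base axis. Payload 4 kg.
Tool frame: the origin (TCP) lies midway between the tips of the shut fingers; the grasp point (between the pads) lies 19 mm behind it; z points along the fingers, y is the direction in which the jaws open and shut (so a half turn about z gives the same grasp; the last joint's range is limited). The gripper opens to 94 mm and grips with 3 to 60 N. Pads are 16 mm wide; open, the fingers measure 119 mm over their backs; the gripper's body (75 mm by 177 mm) begins 78 mm behind the grasp point.
Start: joints at [-1.348, 0.087, 1.371, -0, 1.684, -0.103], TCP at [0.176, -0.521, 0.206] pointing down, gripper open.
Joint ranges: [-3.1, 3.1], [-0.76, 2.03], [0.27, 2.55], [-1.08, 4.22], [0.17, 2.65], [-2.57, 2.57]. Speed limits (rad/s): [2.79, 2.79, 3.14, 3.14, 3.14, 3.14].

### API

Orientations are given as [roll, pitch, yaw] about the fixed x, y, z axes, in that order (R = Rz(yaw) Ry(pitch) Rx(roll)).
In Python, from bench import robot gives the robot as it stands.
- The arm moves only by the tool servo_tool, never from a script. Its argument "rows" is a list of rows, each a list of 2 entries, a list of its own where there are three numbers: the shift along the tool's x, y, z normalised to -1 to 1, where 1 is 0.08 m, then the turn about the tool's z normalised to -1 to 1, where 1 is pi/2 rad. A call has 1 to 12 rows; each row is the pose to reach, as a shift and turn from the pose commanded when the call began, along the tool's axes at that moment; what a row does not reach only later rows make up. A row lasts 1/12 s, in which the tool goes at most 41.7 mm and 7.16 degrees, less where a joint would pass 70% of its speed; a pose out of reach is approached as far as the arm can. A call with a number of a shift or a turn outside -1 to 1 is refused whole. A call with a gripper value outside its range is refused whole. "grip" is the closure, from -1 (fully open) to 1 (shut), set as the call begins (left out, the last holds). The fingers move at their own pace and stop on an object; the grip force is fixed at half the most. Time passes only in rows, so rows that repeat a pose let the fingers close. It gives the time, the measured TCP pose, the force and the opening at its end, in the units of the state.
- robot.get_obs(): the state, without advancing time (a new reading comes with each control period).
- robot.snapshot(name): name is "scene" or "top" or "wrist"; returns a dict with "pixels" (400x640x3 uint8, red, green, blue), "camera_matrix" (3x3 intrinsics, pixels), "world_from_camera" (4x4, takes a point from camera to world coordinates). Camera axes: x right, y down, z forward; pixel columns grow to the right and rows downward; lengths in m; the calibration is good to about 2 mm. A picture is of the moment at which its call begins. There is no depth.
- robot.close_job(): hands the job in, once; it reports no verdict.
The state is a dict: "time": time; "joint_positions": joint angles; "qvel": joint speeds; "joint_torque": joint torques, N m; "tool_pos": TCP position; "ee_rot": TCP orientation; "wrist_force": force on the tool from outside, world axes, zero at the start; "wrist_torque": the same for the moment, N m; "width": finger opening in m.
Only numpy, scipy, OpenCV 4.12 (cv2) and the standard library are available. Lean on these libraries where they do the work, as an engineer would, in place of code of your own. Each camera call takes 0.05 s, during which the arm holds its last target.

### The job

Check the panel's rolled edge for burrs: with the gripper closed and pointing straight down, lightly stroke its fingertips along the top of the edge, over all nine red marks in order, from the end by the green weight to the end by the yellow weight. Finish with the fingertips still resting lightly on the last red mark, and hold there to point it out. Touch gently, never pinch or pull up the panel, and leave the weights and the tools where they are.

Things in the scene. Friction and masses are not known exactly. Their poses are not given: they have to be found in the camera images.
- mark0 (a point): Mark 1 of 9 in a row along the edge: red painted band on the rolled edge; the point is on the TOP of the edge bead, on its centreline (82 mm above the bench at rest; it sinks with the panel). Neighbouring marks are 33 mm apart; marks 1 and 9 lie 15 mm from the ends of the bead.
- mark1 (a point): Mark 2 of 9 in a row along the edge: red painted band on the rolled edge; the point is on the TOP of the edge bead, on its centreline (82 mm above the bench at rest; it sinks with the panel). Neighbouring marks are 33 mm apart; marks 1 and 9 lie 15 mm from the ends of the bead.
- mark2 (a point): Mark 3 of 9 in a row along the edge: red painted band on the rolled edge; the point is on the TOP of the edge bead, on its centreline (82 mm above the bench at rest; it sinks with the panel). Neighbouring marks are 33 mm apart; marks 1 and 9 lie 15 mm from the ends of the bead.
- mark3 (a point): Mark 4 of 9 in a row along the edge: red painted band on the rolled edge; the point is on the TOP of the edge bead, on its centreline (82 mm above the bench at rest; it sinks with the panel). Neighbouring marks are 33 mm apart; marks 1 and 9 lie 15 mm from the ends of the bead.
- mark4 (a point): Mark 5 of 9 in a row along the edge: red painted band on the rolled edge; the point is on the TOP of the edge bead, on its centreline (82 mm above the bench at rest; it sinks with the panel). Neighbouring marks are 33 mm apart; marks 1 and 9 lie 15 mm from the ends of the bead.
- mark5 (a point): Mark 6 of 9 in a row along the edge: red painted band on the rolled edge; the point is on the TOP of the edge bead, on its centreline (82 mm above the bench at rest; it sinks with the panel). Neighbouring marks are 33 mm apart; marks 1 and 9 lie 15 mm from the ends of the bead.
- mark6 (a point): Mark 7 of 9 in a row along the edge: red painted band on the rolled edge; the point is on the TOP of the edge bead, on its centreline (82 mm above the bench at rest; it sinks with the panel). Neighbouring marks are 33 mm apart; marks 1 and 9 lie 15 mm from the ends of the bead.
- mark7 (a point): Mark 8 of 9 in a row along the edge: red painted band on the rolled edge; the point is on the TOP of the edge bead, on its centreline (82 mm above the bench at rest; it sinks with the panel). Neighbouring marks are 33 mm apart; marks 1 and 9 lie 15 mm from the ends of the bead.
- mark8 (a point): Mark 9 of 9 in a row along the edge: red painted band on the rolled edge; the point is on the TOP of the edge bead, on its centreline (82 mm above the bench at rest; it sinks with the panel). Neighbouring marks are 33 mm apart; marks 1 and 9 lie 15 mm from the ends of the bead.
- cradle: Blue sprung cradle fixed to the bench (base 110 x 250 x 12 mm), with a formed sheet-metal panel. Origin under its middle, on the bench; z up, x towards the bulging side. The rolled edge is a steel bead 8 mm thick on top of the panel's 30 mm flange: a level arc of radius 220 mm about x = -190 mm, y = 0 in this frame, 0.68 rad either side of x. Position and yaw differ each run.
- panel (a joint): How far the panel is pushed down on its springs, m: 0 at rest, 0.012 at the hard stop, negative if pulled up. It moves straight up and down only. The spring is soft: about 0.5 N per mm, so 4 mm down is a 2 N touch; beyond the stop it is rigid.
- green_weight: Loose green round weight, 38 mm across, 30 mm tall, standing on the bench just past the end of the edge where the check STARTS, about 55 mm from that end's mark. Origin at the centre of its underside. Either mark 1 or mark 9 may be the one near it.
- yellow_weight: The same in yellow, just past the end where the check FINISHES. Origin at the centre of its underside.
- hammer: Loose hammer lying on the bench beyond the bulging side of the edge, about 100 mm from it. Origin at its underside. Leave alone.
- dolly: Loose steel dolly 55 x 85 x 34 mm on the bench at the panel's open side. Origin at the centre of its underside. Leave alone.
- wrench: Loose wrench on the bench at the left. Leave alone.
- screwdriver: Loose screwdriver on the bench at the right. Leave alone.
- parts_carton: Loose yellow and white carton 70 x 90 x 30 mm on the bench at the left. Leave alone.
- bolt: Loose bolt standing on its head at the right, 55 mm tall. Leave alone.
Things that resemble listed ones, but are neither listed nor needed, are in the scene too. What is meant by the green_weight is not black or brown, and is the smaller of those in its own colour.

How it is judged:
On the way, in this order (a step that is already met when the one before it is completed fails the run):
1. the fingertips touch the edge at the first mark, counted from the green weight's end (((horizontal distance between green_weight and mark8 below 0.12 m and (horizontal distance between the grasp point and mark8 below 0.015 m and contact force between the fingers and cradle above 0.3 N and z of the grasp point in the frame of mark8 above 0.012 m)) or (horizontal distance between green_weight and mark0 below 0.12 m and (horizontal distance between the grasp point and mark0 below 0.015 m and contact force between the fingers and cradle above 0.3 N and z of the grasp point in the frame of mark0 above 0.012 m)))), for 0.04 s.
2. the fingertips touch the edge at the second mark, counted from the green weight's end (((horizontal distance between green_weight and mark8 below 0.12 m and (horizontal distance between the grasp point and mark7 below 0.015 m and contact force between the fingers and cradle above 0.3 N and z of the grasp point in the frame of mark7 above 0.012 m)) or (horizontal distance between green_weight and mark0 below 0.12 m and (horizontal distance between the grasp point and mark1 below 0.015 m and contact force between the fingers and cradle above 0.3 N and z of the grasp point in the frame of mark1 above 0.012 m)))), for 0.04 s.
3. the fingertips touch the edge at the third mark, counted from the green weight's end (((horizontal distance between green_weight and mark8 below 0.12 m and (horizontal distance between the grasp point and mark6 below 0.015 m and contact force between the fingers and cradle above 0.3 N and z of the grasp point in the frame of mark6 above 0.012 m)) or (horizontal distance between green_weight and mark0 below 0.12 m and (horizontal distance between the grasp point and mark2 below 0.015 m and contact force between the fingers and cradle above 0.3 N and z of the grasp point in the frame of mark2 above 0.012 m)))), for 0.04 s.
4. the fingertips touch the edge at the fourth mark, counted from the green weight's end (((horizontal distance between green_weight and mark8 below 0.12 m and (horizontal distance between the grasp point and mark5 below 0.015 m and contact force between the fingers and cradle above 0.3 N and z of the grasp point in the frame of mark5 above 0.012 m)) or (horizontal distance between green_weight and mark0 below 0.12 m and (horizontal distance between the grasp point and mark3 below 0.015 m and contact force between the fingers and cradle above 0.3 N and z of the grasp point in the frame of mark3 above 0.012 m)))), for 0.04 s.
5. the fingertips touch the edge at the fifth mark, counted from the green weight's end (((horizontal distance between green_weight and mark8 below 0.12 m and (horizontal distance between the grasp point and mark4 below 0.015 m and contact force between the fingers and cradle above 0.3 N and z of the grasp point in the frame of mark4 above 0.012 m)) or (horizontal distance between green_weight and mark0 below 0.12 m and (horizontal distance between the grasp point and mark4 below 0.015 m and contact force between the fingers and cradle above 0.3 N and z of the grasp point in the frame of mark4 above 0.012 m)))), for 0.04 s.
6. the fingertips touch the edge at the sixth mark, counted from the green weight's end (((horizontal distance between green_weight and mark8 below 0.12 m and (horizontal distance between the grasp point and mark3 below 0.015 m and contact force between the fingers and cradle above 0.3 N and z of the grasp point in the frame of mark3 above 0.012 m)) or (horizontal distance between green_weight and mark0 below 0.12 m and (horizontal distance between the grasp point and mark5 below 0.015 m and contact force between the fingers and cradle above 0.3 N and z of the grasp point in the frame of mark5 above 0.012 m)))), for 0.04 s.
7. the fingertips touch the edge at the seventh mark, counted from the green weight's end (((horizontal distance between green_weight and mark8 below 0.12 m and (horizontal distance between the grasp point and mark2 below 0.015 m and contact force between the fingers and cradle above 0.3 N and z of the grasp point in the frame of mark2 above 0.012 m)) or (horizontal distance between green_weight and mark0 below 0.12 m and (horizontal distance between the grasp point and mark6 below 0.015 m and contact force between the fingers and cradle above 0.3 N and z of the grasp point in the frame of mark6 above 0.012 m)))), for 0.04 s.
8. the fingertips touch the edge at the eighth mark, counted from the green weight's end (((horizontal distance between green_weight and mark8 below 0.12 m and (horizontal distance between the grasp point and mark1 below 0.015 m and contact force between the fingers and cradle above 0.3 N and z of the grasp point in the frame of mark1 above 0.012 m)) or (horizontal distance between green_weight and mark0 below 0.12 m and (horizontal distance between the grasp point and mark7 below 0.015 m and contact force between the fingers and cradle above 0.3 N and z of the grasp point in the frame of mark7 above 0.012 m)))), for 0.04 s.
9. the fingertips touch the edge at the last mark, counted from the green weight's end (((horizontal distance between green_weight and mark8 below 0.12 m and (horizontal distance between the grasp point and mark0 below 0.015 m and contact force between the fingers and cradle above 0.3 N and z of the grasp point in the frame of mark0 above 0.012 m)) or (horizontal distance between green_weight and mark0 below 0.12 m and (horizontal distance between the grasp point and mark8 below 0.015 m and contact force between the fingers and cradle above 0.3 N and z of the grasp point in the frame of mark8 above 0.012 m)))), for 0.04 s.
At the end, for the whole second after the job is handed in: The fingertips rest still on the edge at the last mark by the yellow weight (grasp point within 15 mm of it seen from above, and at least 12 mm above it), pressing with 0.3 to 12 N; the panel is not pulled up, and weights, tools, carton and bolt are within 15 mm of where they stood (((horizontal distance between green_weight and mark8 below 0.12 m and (horizontal distance between the grasp point and mark0 below 0.015 m and contact force between the fingers and cradle above 0.3 N and z of the grasp point in the frame of mark0 above 0.012 m)) or (horizontal distance between green_weight and mark0 below 0.12 m and (horizontal distance between the grasp point and mark8 below 0.015 m and contact force between the fingers and cradle above 0.3 N and z of the grasp point in the frame of mark8 above 0.012 m))) and contact force between the fingers and cradle below 12 N and value of joint panel above -0.003 m and velocity of joint panel between -0.01 and 0.01 m/s and distance of each of green_weight, yellow_weight, hammer, dolly, wrench, screwdriver, parts_carton, bolt from where it was at the start of the episode below 0.015 m); the arm keeps its last pose, push and grip.
It fails at once if the panel is touched with more than 15 N or pinched hard (contact force between the fingers and cradle above 15 N).
It fails at once if the panel is pulled up off its rest height by more than 4 mm (value of joint panel below -0.004 m).
It fails at once if a weight, tool, the carton or the bolt is moved or lifted by more than 15 mm (distance of any of green_weight, yellow_weight, hammer, dolly, wrench, screwdriver, parts_carton, bolt from where it was at the start of the episode above 0.015 m).
It also fails if it takes over 45 s, if anything falls off the work surface, if the arm or the gripper's body presses on something with over 40 N, if the wrist force passes 120 N, or if a joint passes its speed limit or range.

## Working session

There is one attempt and no reset: what is moved stays moved. The work goes in short steps, Python scripts to look and compute and a tool call to move; the robot and the scene stay as the last step left them, time stands still between calls to the robot, and variables do not carry over. Pictures are saved under pics/ and viewed, and the job is handed in when it is done.

Besides the shell and the picture viewer there is one more tool, called after ">>>" as name(argument=value, ...) on one line, values as JSON. servo_tool: Moves the arm, as the interface text tells. Its arguments: {"type":"object","properties":{"rows":{"type":"array"},"grip":{"type":"number"}},"required":["rows"]}

```bash
mkdir -p pics; ls; python3 - <<'E'
from bench import robot
import cv2,numpy as np
o=robot.get_obs();print(o)
for n in("scene","top"):
    s=robot.snapshot(n);cv2.imwrite(f"pics/{n}0.png",s["pixels"][:,:,::-1]);np.savez(f"{n}0.npz",**s)
    print(n,s["camera_matrix"],s["world_from_camera"])
E
```

```text
pics
{'time': 0.0, 'joint_positions': array([-1.34811527e+00,  8.79837076e-02,  1.37222940e+00, -2.14811198e-05,
        1.68358095e+00, -1.03113024e-01]), 'qvel': array([-0.00254359,  0.00022236,  0.00094722,  0.00051471, -0.00091574,
        0.00041542]), 'joint_torque': array([-2.08889905e-03, -3.40183961e+01, -3.02425361e+01,  7.16505619e-02,
        3.29523382e-02, -1.54313648e-04]), 'tool_pos': array([ 0.17589642, -0.52054913,  0.20430109]), 'ee_rot': array([-3.13940075e+00, -2.05354071e-04,  3.25791464e-01]), 'wrist_force': array([-0.53507372,  0.50121122, -0.27239777]), 'wrist_torque': array([ 0.03009847, -0.04223625,  0.00484853]), 'width': 0.09392845257794427}
scene [[379.02055679   0.         317.04861104]
 [  0.         379.02055679 198.05999673]
 [  0.           0.           1.        ]] [[-0.50361786  0.63155679 -0.5894956   1.15060856]
 [ 0.86389752  0.37373906 -0.33763913  0.31102035]
 [ 0.00707925 -0.67930489 -0.73382202  0.78743441]
 [ 0.          0.          0.          1.        ]]
top [[375.74483381   0.         320.6323087 ]
 [  0.         375.74483381 196.58149424]
 [  0.           0.           1.        ]] [[-0.00728909 -0.99933951  0.03560085  0.54053871]
 [-0.99996687  0.00741339  0.00336073 -0.01397941]
 [-0.00362244 -0.03557517 -0.99936044  1.04360523]
 [ 0.          0.          0.          1.        ]]
```

View pics/scene0.png

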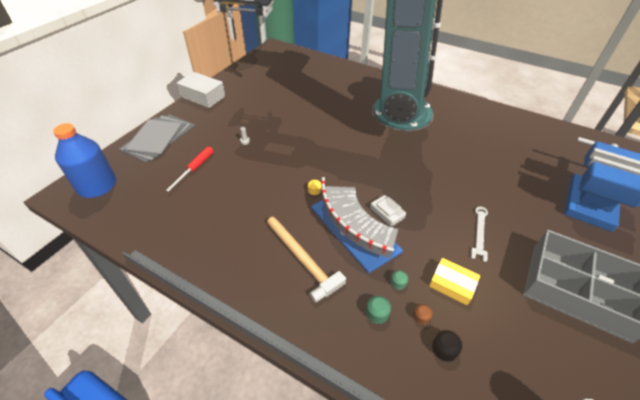

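View pics/top0.png

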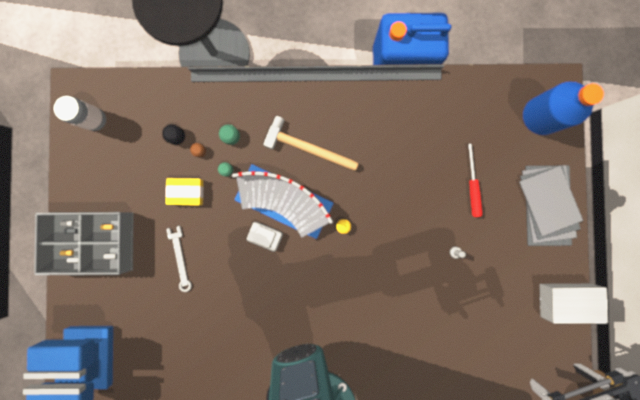

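The top view shows these candidates for the green weight: small green (225,169), larger green (228,134), brown (197,150) and black (173,134). I choose the small green at (225,169). The yellow weight is at (344,227), and the bead arc runs from (234,175) to (331,220). Next is a close crop and the measurement.

```bash
cat > h.py <<'E'
import cv2,numpy as np
def load(n):
    s=np.load(n+".npz");return s["pixels"],s["camera_matrix"],s["world_from_camera"]
def ray(K,T,uv):
    d=np.array([(uv[0]-K[0,2])/K[0,0],(uv[1]-K[1,2])/K[1,1],1.]);d=T[:3,:3]@d
    return T[:3,3],d/np.linalg.norm(d)
def plane(K,T,uv,z):
    o,d=ray(K,T,uv);return o+d*(z-o[2])/d[2]
def tri(r1,r2):
    A=0;b=0
    for o,d in(r1,r2):
        P=np.eye(3)-np.outer(d,d);A=A+P;b=b+P@o
    p=np.linalg.solve(A,b);return p,[np.linalg.norm((np.eye(3)-np.outer(d,d))@(p-o)) for o,d in(r1,r2)]
def blobs(im,kind,roi,amin=3):
    x0,y0,x1,y1=roi;c=im[y0:y1,x0:x1].astype(int);R,G,B=c[...,0],c[...,1],c[...,2]
    m={"red":(R>110)&(R-G>45)&(R-B>45),"green":(G-R>20)&(G-B>3)&(G>50),"yellow":(R>140)&(G>100)&(R-B>90)}[kind]
    w={"red":(R-G)}.get(kind,np.ones_like(R))
    n,l,st,ce=cv2.connectedComponentsWithStats(m.astype(np.uint8),connectivity=4)
    out=[]
    for i in range(1,n):
        if st[i,4]>=amin:
            yy,xx=np.where(l==i);ww=w[yy,xx];out.append(((xx*ww).sum()/ww.sum()+x0,(yy*ww).sum()/ww.sum()+y0,st[i,4]))
    return out
E
python3 - <<'E'
from h import *
for n,roi in(("top0",(205,110,365,250)),("scene0",(290,165,440,335))):
    im,K,T=load(n)
    x0,y0,x1,y1=roi
    cv2.imwrite(f"pics/crop_{n}.png",cv2.resize(im[y0:y1,x0:x1,::-1],None,fx=3.4,fy=3.4,interpolation=cv2.INTER_CUBIC))
    for k in("red","green","yellow"):
        print(n,k)
        for b in blobs(im,k,roi):
            z=.078 if k=="red" else .015
            print(np.round(b,1),np.round(plane(K,T,b,z),4))
E
```

```text
top0 red
[281. 140.   3.] [0.7221 0.0907 0.078 ]
[296. 146.   3.] [0.7062 0.052  0.078 ]
[318. 155.   3.] [ 0.6824 -0.0047  0.078 ]
[323. 157.   3.] [ 0.6771 -0.0176  0.078 ]
[344. 157.   3.] [ 0.6767 -0.0718  0.078 ]
[336. 162.   3.] [ 0.6639 -0.0509  0.078 ]
[357. 164.   3.] [ 0.6583 -0.1051  0.078 ]
[239.8 173.5  24. ] [0.636  0.1972 0.078 ]
[252.6 173.   17. ] [0.6372 0.1643 0.078 ]
[265.4 173.7  19. ] [0.6351 0.1312 0.078 ]
[278.  176.2  22. ] [0.6284 0.0989 0.078 ]
[290.  180.7  22. ] [0.6164 0.0678 0.078 ]
[301.2 187.2  22. ] [0.5996 0.039  0.078 ]
[311.2 195.1  20. ] [0.579  0.0135 0.078 ]
[319.8 204.8  18. ] [ 0.5538 -0.0085  0.078 ]
[327.4 215.3  22. ] [ 0.5268 -0.0279  0.078 ]
[345. 220.   5.] [ 0.5144 -0.0729  0.078 ]
[340.4 221.4   5. ] [ 0.5109 -0.061   0.078 ]
[343. 233.   5.] [ 0.4811 -0.0674  0.078 ]
top0 green
[228.4 133.9 304. ] [0.7522 0.2425 0.015 ]
[224.7 168.8 156. ] [0.6556 0.2526 0.015 ]
top0 yellow
[318.4 151.3 447. ] [ 0.7019 -0.0053  0.015 ]
[241. 173.   3.] [0.6436 0.2078 0.015 ]
[254. 173.   3.] [0.6434 0.1721 0.015 ]
[264. 174.   3.] [0.6404 0.1446 0.01
[... 674 characters left out ...]
.] [0.6735 0.3323 0.078 ]
[424.3 312.9 198. ] [0.7416 0.3262 0.078 ]
scene0 green
[399.5 279.2 229. ] [0.6545 0.2497 0.015 ]
[378.4 309.  509. ] [0.7474 0.2378 0.015 ]
scene0 yellow
[314.2 186.3 176. ] [ 0.4945 -0.0745  0.015 ]
[324.  190.5   4. ] [ 0.4949 -0.0421  0.015 ]
[326. 199.   3.] [ 0.5205 -0.0212  0.015 ]
[332.  208.8   5. ] [0.5437 0.0104 0.015 ]
[347. 226.   3.] [0.576  0.0726 0.015 ]
[359.2 234.8   4. ] [0.5855 0.1125 0.015 ]
[307.5 256.4 148. ] [0.7087 0.0329 0.015 ]
[369.8 240.2   4. ] [0.5876 0.1429 0.015 ]
[305.3 262.1 173. ] [0.7256 0.0368 0.015 ]
[385.7 246.3   3. ] [0.5845 0.185  0.015 ]
[435.2 282.3 130. ] [0.6201 0.3239 0.015 ]
[424.7 312.5 140. ] [0.7038 0.328  0.015 ]
```

View pics/crop_top0.png

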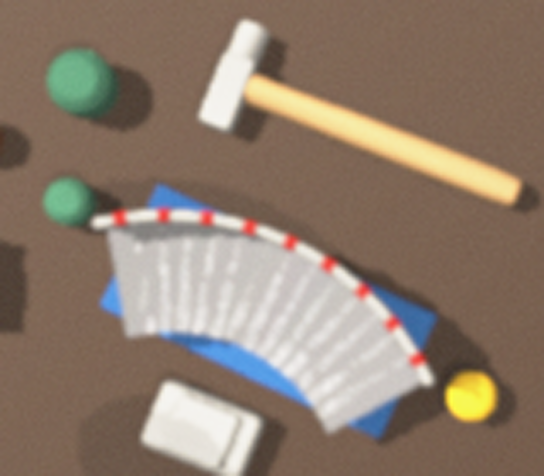

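View pics/crop_scene0.png

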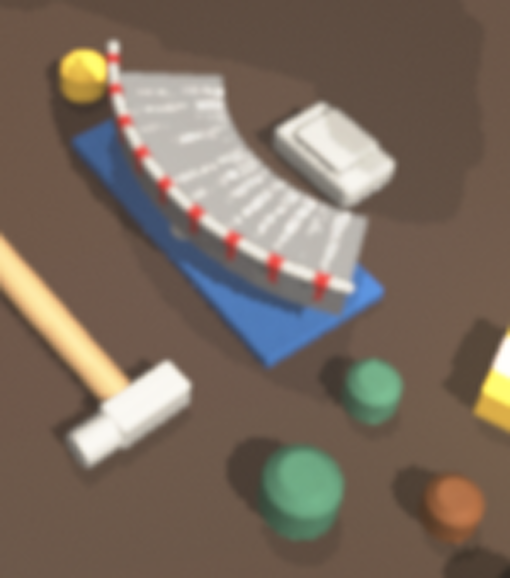

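The crops confirm the choice: the small green disc sits just past the bead's left end and the larger green one lies farther off. All nine red bands show in both views. Next I triangulate and fit the arc.

```bash
python3 - <<'E'
from h import *
from scipy.optimize import least_squares
a,K1,T1=load("top0");b,K2,T2=load("scene0")
A=sorted([x for x in blobs(a,"red",(205,110,365,250)) if x[2]>=15],key=lambda x:x[0])
B=sorted([x for x in blobs(b,"red",(290,165,400,255)) if x[2]>=15],key=lambda x:-x[0])
P=[];
for p,q in zip(A,B):
    x,e=tri(ray(K1,T1,p),ray(K2,T2,q));P.append(x);print(np.round(x,4),np.round(e,4))
P=np.array(P);print("spacing",np.linalg.norm(np.diff(P,axis=0),axis=1).round(4), "z",P[:,2].mean())
# fit: center, yaw; marks at equal angle 33/220*(i-4) (chord or arc)
da=0.68-0.015/0.22; ang=np.linspace(da,-da,9)
print("arc spacing",2*da/8*.22)
f=lambda v:np.r_[v[0]+.22*np.cos(v[2]+ang)-P[:,0],v[1]+.22*np.sin(v[2]+ang)-P[:,1]]
r=least_squares(f,[.42,.04,.4]);print(r.x,np.abs(r.fun).max())
v=r.x
M=np.c_[v[0]+.22*np.cos(v[2]+ang),v[1]+.22*np.sin(v[2]+ang)]
print(M.round(4));np.save("M.npy",M);np.save("v.npy",v)
g,e=tri(ray(K1,T1,(224.7,168.8)),ray(K2,T2,(399.5,279.2)));y,_=tri(ray(K1,T1,(343.2,226.3)),ray(K2,T2,(314.2,186.3)))
print("green",g,np.linalg.norm(g[:2]-M[0]),"yellow",y,np.linalg.norm(y[:2]-M[8]))
E
```

```text
[0.6365 0.1953 0.0793] [0.0017 0.0017]
[0.6381 0.1621 0.0788] [0.0022 0.0022]
[0.6358 0.1292 0.0796] [0.002 0.002]
[0.6289 0.0968 0.0819] [0.0018 0.0018]
[0.6168 0.066  0.0826] [0.0017 0.0017]
[0.6    0.0375 0.0829] [0.0014 0.0014]
[0.5795 0.012  0.0841] [0.0015 0.0015]
[ 0.5546 -0.01    0.0847] [0.0017 0.0017]
[ 0.5274 -0.0286  0.0843] [0.001 0.001]
spacing [0.0333 0.033  0.0332 0.0331 0.0331 0.0327 0.0333 0.0329] z 0.08202593180821591
arc spacing 0.03365
[ 0.41914286  0.1622023  -0.45242512] 0.0017773482728722645
[[ 0.6364  0.1971]
 [ 0.6391  0.1636]
 [ 0.6368  0.1301]
 [ 0.6294  0.0973]
 [ 0.617   0.066 ]
 [ 0.6     0.037 ]
 [ 0.5789  0.0109]
 [ 0.5539 -0.0117]
 [ 0.5259 -0.0302]]
green [0.65565285 0.25086853 0.01785693] 0.057107745641175614 yellow [ 0.49612892 -0.07236752  0.01730677] 0.051630172956908395
```

The fit agrees with the text: z is about 82 mm, spacing about 33 mm, and the green and yellow weights are 57 and 52 mm from the end marks. The check runs from mark (0.636,0.196) to (0.527,-0.029). I'll close the gripper and turn so the jaw seam crosses the bead.

>>> servo_tool(rows=[[[0,0,0],0.11],[[0,0,0],0.22],[[0,0,0],0.335],[[0,0,0],0.335],[[0,0,0],0.335],[[0,0,0],0.335],[[0,0,0],0.335],[[0,0,0],0.335]], grip=1)

```text
time: 0.77
tool_pos: [0.176, -0.5209, 0.2051]
ee_rot: [-3.141, 0.0, -0.2]
wrist_force: [-0.6, -0.6, -0.1]
width: 0.0441
```

```bash
cat > go.py <<'E'
from h import *
from bench import robot
import sys
v=np.load("v.npy")
def state():
    o=robot.get_obs();return o
def rel(o,target):
    from scipy.spatial.transform import Rotation as Ro
    return Ro.from_euler("xyz",o["ee_rot"]).inv().apply(np.array(target)-o["tool_pos"])/.08
E
python3 - <<'E'
from go import *
from scipy.optimize import least_squares
a,K1,T1=load("top0");b,K2,T2=load("scene0")
A=sorted([x for x in blobs(a,"red",(205,110,365,250)) if x[2]>=15],key=lambda x:x[0])
B=sorted([x for x in blobs(b,"red",(290,165,400,255)) if x[2]>=15],key=lambda x:-x[0])
P=np.array([tri(ray(K1,T1,p),ray(K2,T2,q))[0] for p,q in zip(A,B)])
ang=.15*np.arange(4,-5,-1)
f=lambda v:np.r_[v[0]+.22*np.cos(v[2]+ang)-P[:,0],v[1]+.22*np.sin(v[2]+ang)-P[:,1]]
v=least_squares(f,[.42,.04,.4]).x;print(v,np.abs(f(v)).max())
np.save("v.npy",v);np.save("M.npy",np.c_[v[0]+.22*np.cos(v[2]+ang),v[1]+.22*np.sin(v[2]+ang)])
M=np.load("M.npy");print(M.round(4))
o=state();print(o["time"],o["tool_pos"],o["ee_rot"],o["width"],o["joint_positions"])
print(rel(o,[*M[0],.13]))
E
```

```text
[ 0.41857834  0.1624757  -0.45242074] 0.0005248173123085786
[[ 0.6362  0.1948]
 [ 0.6386  0.1619]
 [ 0.636   0.1291]
 [ 0.6286  0.097 ]
 [ 0.6164  0.0663]
 [ 0.5999  0.0378]
 [ 0.5792  0.0121]
 [ 0.5549 -0.0102]
 [ 0.5276 -0.0286]]
0.7667 [ 0.17597786 -0.52090436  0.20512772] [-3.14099792e+00  3.25056932e-04 -1.99631733e-01] 0.04412485669026391 [-1.34809336e+00  8.74472221e-02  1.37117836e+00 -5.30556980e-05
  1.68364279e+00  4.22328844e-01]
[ 3.86447932 -9.90917123  0.94373385]
```

>>> servo_tool(rows=[[[0.13,-0.33,0],0],[[0.26,-0.66,0],0],[[0.39,-1,0],0]])

```text
time: 1.02
tool_pos: [0.2226, -0.4482, 0.2051]
ee_rot: [-3.141, 0.0, -0.201]
wrist_force: [0.4, -0.8, 0.0]
width: 0.0241
```

>>> servo_tool(rows=[[[0.13,-0.33,0],0],[[0.26,-0.66,0],0],[[0.39,-1,0],0]])

```text
time: 1.27
tool_pos: [0.2695, -0.3755, 0.2055]
ee_rot: [3.141, -0.0, -0.2]
wrist_force: [0.1, -1.1, 0.2]
width: 0.0038
```

>>> servo_tool(rows=[[[0.13,-0.33,0],0],[[0.26,-0.66,0],0],[[0.39,-1,0],0]])

```text
time: 1.52
tool_pos: [0.316, -0.3033, 0.2055]
ee_rot: [3.141, -0.0, -0.2]
wrist_force: [-0.3, 0.5, -0.3]
width: 0.0005
```

>>> servo_tool(rows=[[[0.13,-0.33,0],0],[[0.26,-0.66,0],0],[[0.39,-1,0],0]])

```text
time: 1.77
tool_pos: [0.3625, -0.2311, 0.2056]
ee_rot: [3.141, -0.0, -0.2]
wrist_force: [0.2, -0.9, -1.1]
width: 0.0005
```

>>> servo_tool(rows=[[[0.13,-0.33,0],0],[[0.26,-0.66,0],0],[[0.39,-1,0],0]])

```text
time: 2.02
tool_pos: [0.409, -0.1589, 0.2056]
ee_rot: [3.141, -0.0, -0.2]
wrist_force: [0.8, -0.7, 0.7]
width: 0.0004
```

>>> servo_tool(rows=[[[0.13,-0.33,0],0],[[0.26,-0.66,0],0],[[0.39,-1,0],0]])

```text
time: 2.27
tool_pos: [0.4556, -0.0867, 0.2056]
ee_rot: [3.141, -0.0, -0.2]
wrist_force: [1.0, -0.7, 0.6]
width: 0.0003
```

>>> servo_tool(rows=[[[0.13,-0.33,0],0],[[0.26,-0.66,0],0],[[0.39,-1,0],0]])

```text
time: 2.52
tool_pos: [0.5021, -0.0145, 0.2055]
ee_rot: [3.141, -0.0, -0.2]
wrist_force: [0.7, -0.8, 1.0]
width: 0.0005
```

>>> servo_tool(rows=[[[0.13,-0.33,0],0],[[0.26,-0.66,0],0],[[0.39,-1,0],0],[[0.39,-1,0],0],[[0.39,-1,0],0]])

```text
time: 2.93
tool_pos: [0.5481, 0.0574, 0.2048]
ee_rot: [3.141, 0.001, -0.198]
wrist_force: [1.2, 0.1, 0.1]
width: 0.0005
```

```bash
python3 - <<'E'
from go import *
s=robot.snapshot("wrist");cv2.imwrite("pics/wrist1.png",s["pixels"][:,:,::-1]);np.savez("wrist1.npz",**s)
M=np.load("M.npy");o=state();print(o)
print(rel(o,[*M[0],.12]))
E
```

```text
{'time': 2.9833, 'joint_positions': array([ 1.83621342e-04,  8.98492301e-02,  1.36874664e+00, -7.09922682e-04,
        1.68410356e+00,  1.77009190e+00]), 'qvel': array([-0.02473715, -0.01898826,  0.01043927, -0.00060817,  0.00012584,
        0.00239079]), 'joint_torque': array([ 6.83787894e-01, -3.37648058e+01, -3.04916596e+01,  7.19521497e-02,
       -1.07573988e-01,  2.84455557e-03]), 'tool_pos': array([0.54782182, 0.05645327, 0.20504755]), 'ee_rot': array([ 3.14068204e+00,  9.45180126e-04, -1.99192262e-01]), 'wrist_force': array([-0.21603698,  0.12262073,  0.13723976]), 'wrist_torque': array([ 0.03248683, -0.03258641, -0.0298344 ]), 'width': 0.0001229039166787443}
[ 0.74146802 -1.91498598  1.06065063]
```

View pics/wrist1.png

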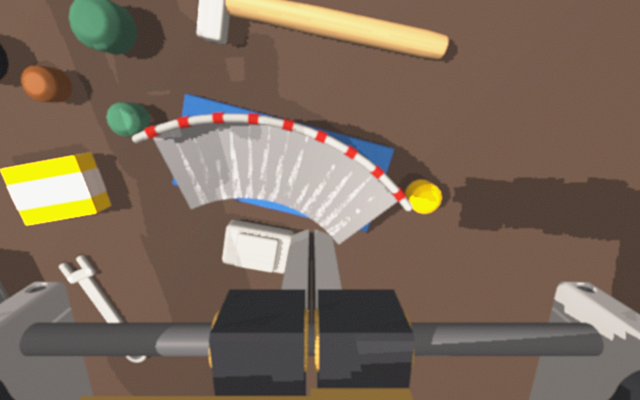

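The wrist view shows all nine marks, from (150,131) by the small green weight (125,119) to (400,195) by the yellow weight (424,196). I'll use it as a third check on position before moving over mark 1.

```bash
python3 - <<'E'
from h import *
im,K,T=load("wrist1");M=np.load("M.npy")
W=sorted([x for x in blobs(im,"red",(135,105,415,215),20)],key=lambda x:x[0])
for w in W:
    p=plane(K,T,w,.080);d=np.linalg.norm(M-p[:2],axis=1);i=d.argmin();print(i,np.round(w,1),(p[:2]-M[i]).round(4))
E
```

```text
0 [150.3 131.3 137. ] [-0.0004  0.0008]
1 [182.7 121.6 128. ] [-0.0002  0.0005]
2 [217.4 117.5 122. ] [-0.0005  0.    ]
3 [252.8 118.4 121. ] [-0.0005 -0.0004]
4 [287.7 124.5 133. ] [-0.0003 -0.0009]
5 [320.7 136.3 122. ] [-0.0008 -0.0011]
6 [350.9 152.4 118. ] [-0.0011 -0.0013]
7 [377.2 172.3 113. ] [-0.0015 -0.0014]
8 [399.2 194.9 121. ] [-0.0018 -0.0017]
```

>>> servo_tool(rows=[[[0.12,-0.33,0],0],[[0.25,-0.66,0],0],[[0.37,-0.96,0],0],[[0.37,-0.96,0],0]])

```text
time: 3.32
tool_pos: [0.5933, 0.1276, 0.2048]
ee_rot: [-3.14, 0.0, -0.198]
wrist_force: [-1.6, -0.1, -0.5]
width: 0.0006
```

>>> servo_tool(rows=[[[0.12,-0.33,0.2],0],[[0.25,-0.66,0.5],0],[[0.37,-0.96,0.8],0],[[0.37,-0.96,1],0],[[0.37,-0.96,1],0],[[0.37,-0.96,1],0]])

```text
time: 3.82
tool_pos: [0.6356, 0.1933, 0.1244]
ee_rot: [3.139, 0.003, -0.202]
wrist_force: [-0.4, -0.2, 1.1]
width: 0.0004
```

```bash
python3 - <<'E'
from go import *
M=np.load("M.npy");o=state();print(o["tool_pos"],o["ee_rot"],o["wrist_force"])
print(M[0],rel(o,[*M[0],.078]))
E
```

```text
[0.63564878 0.19333794 0.12440493] [ 3.13946466e+00  2.69679200e-03 -2.01690070e-01] [-0.41387794 -0.17260421  1.14368504]
[0.63618692 0.19482541] [ 0.00443001 -0.02079822  0.58000887]
```

Agreement is within about 2 mm. Now I descend slowly to z ≈ 0.077, about 5 mm of spring.

>>> servo_tool(rows=[[[0,-0.02,0.1],0],[[0,-0.02,0.2],0],[[0,-0.02,0.3],0],[[0,-0.02,0.4],0],[[0,-0.02,0.46],0],[[0,-0.02,0.5],0],[[0,-0.02,0.54],0],[[0,-0.02,0.57],0],[[0,-0.02,0.59],0],[[0,-0.02,0.59],0],[[0,-0.02,0.59],0]])

```text
time: 4.73
tool_pos: [0.637, 0.1967, 0.0787]
ee_rot: [3.141, -0.0, -0.2]
wrist_force: [-2.0, -0.7, 1.1]
width: 0.0002
```

```bash
python3 - <<'E'
from go import *
M=np.load("M.npy")
s=robot.snapshot("wrist");cv2.imwrite("pics/wrist2.png",s["pixels"][:,:,::-1])
for i in range(3):
    o=state();print(o["tool_pos"],o["ee_rot"],o["wrist_force"])
    s=robot.snapshot("scene")
cv2.imwrite("pics/scene2.png",cv2.resize(s["pixels"][130:330,270:470,::-1],None,fx=3,fy=3))
print(rel(o,[*M[0],.077]))
E
```

```text
[0.63707388 0.1967141  0.07874833] [-3.14156870e+00 -4.36683697e-04 -2.00390669e-01] [-1.17169149 -0.34557595  1.8640747 ]
[0.63708787 0.19675157 0.07875969] [-3.14146939e+00 -5.23706707e-04 -2.00400447e-01] [-1.15459861 -0.13141906  1.79609719]
[0.6370825  0.19674993 0.0787022 ] [-3.14152333e+00 -5.01145913e-04 -2.00398951e-01] [-1.90660637 -0.70994124  1.54922965]
[-0.00619261  0.02580503  0.02127267]
```

View pics/wrist2.png

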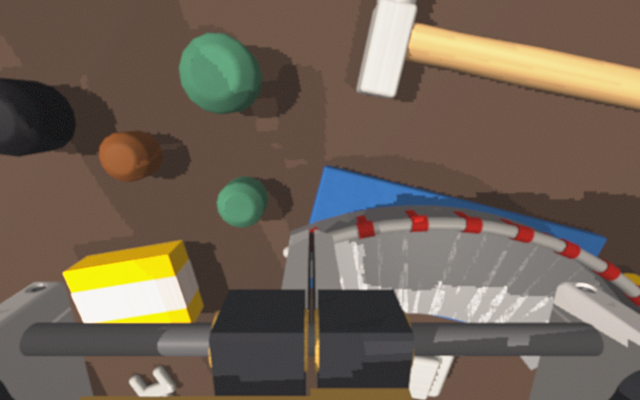

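View pics/scene2.png

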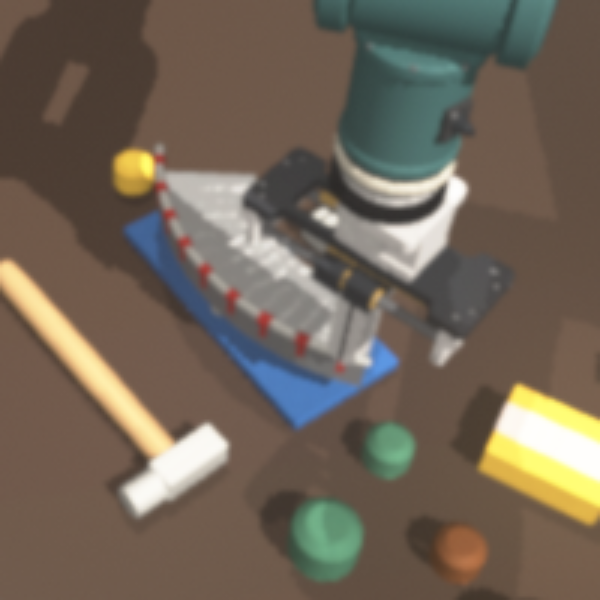

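The wrist picture shows the shut fingertips on the bead at about (312,232), over mark 1 by the small green weight. Fz is about 1.7 N at 3.3 mm down, which is a clear, light contact. Now I compute the stroke deltas.

```bash
python3 - <<'E'
from go import *
M=np.load("M.npy");o=state()
v=np.load("v.npy")
# waypoints every quarter-mark
a=v[2]+.15*np.linspace(4,-4,33);Q=np.c_[v[0]+.22*np.cos(a),v[1]+.22*np.sin(a)]
R=np.array([rel(o,[*q,.0778]) for q in Q])
for c in range(4):
    base=R[0]*0 if c==0 else R[8*c]
    print(c);print((R[8*c+1:8*c+9]-base).round(3).tolist())
E
```

```text
0
[[0.027, 0.123, 0.011], [0.057, 0.222, 0.011], [0.083, 0.322, 0.011], [0.105, 0.422, 0.011], [0.123, 0.524, 0.011], [0.138, 0.626, 0.011], [0.148, 0.729, 0.011], [0.155, 0.831, 0.011]]
1
[[0.003, 0.103, -0.0], [0.002, 0.206, -0.0], [-0.003, 0.309, -0.0], [-0.011, 0.412, -0.0], [-0.024, 0.514, -0.0], [-0.04, 0.616, -0.0], [-0.06, 0.717, -0.0], [-0.084, 0.818, -0.0]]
2
[[-0.028, 0.099, -0.0], [-0.059, 0.198, -0.0], [-0.094, 0.295, -0.0], [-0.132, 0.39, -0.0], [-0.174, 0.484, -0.0], [-0.22, 0.577, -0.0], [-0.269, 0.668, -0.0], [-0.322, 0.756, -0.0]]
3
[[-0.056, 0.087, -0.0], [-0.115, 0.171, -0.0], [-0.177, 0.254, -0.0], [-0.242, 0.334, -0.0], [-0.31, 0.411, -0.0], [-0.381, 0.486, -0.0], [-0.454, 0.558, -0.0], [-0.531, 0.628, -0.0]]
```

>>> servo_tool(rows=[[[0.03,0.12,0.01],0],[[0.06,0.22,0.01],0],[[0.08,0.32,0.01],0],[[0.105,0.42,0.01],0],[[0.105,0.42,0.01],0],[[0.12,0.52,0.01],0],[[0.14,0.63,0.01],0],[[0.15,0.73,0.01],0],[[0.155,0.83,0.01],0],[[0.155,0.83,0.01],0],[[0.155,0.83,0.01],0]])

```text
time: 5.85
tool_pos: [0.6358, 0.1273, 0.0774]
ee_rot: [3.139, -0.0, -0.202]
wrist_force: [0.0, -2.6, 2.7]
width: 0.0002
```

```bash
python3 - <<'E'
from go import *
M=np.load("M.npy");o=state();print(o["wrist_force"],o["ee_rot"])
v=np.load("v.npy");a=v[2]+.15*np.linspace(2,0,9)
for q in a: print(rel(o,[v[0]+.22*np.cos(q),v[1]+.22*np.sin(q),.0778]).round(3))
E
```

```text
[ 0.0080705  -2.61511502  2.65731733] [ 3.13904012e+00 -1.16345664e-04 -2.01799777e-01]
[-0.001 -0.023 -0.005]
[ 0.002  0.08  -0.005]
[ 0.001  0.183 -0.004]
[-0.003  0.286 -0.004]
[-0.012  0.389 -0.004]
[-0.024  0.491 -0.004]
[-0.04   0.593 -0.003]
[-0.06   0.694 -0.003]
[-0.084  0.795 -0.003]
```

On mark 3, with Fz 2.7 N. Continuing.

>>> servo_tool(rows=[[[0,0.08,0],0],[[0,0.18,0],0],[[0,0.29,0],0],[[-0.01,0.39,0],0],[[-0.01,0.39,0],0],[[-0.025,0.49,0],0],[[-0.04,0.59,0],0],[[-0.06,0.7,0],0],[[-0.085,0.8,0],0],[[-0.085,0.8,0],0],[[-0.085,0.8,0],0]])

```text
time: 6.77
tool_pos: [0.6158, 0.0661, 0.0774]
ee_rot: [3.139, 0.001, -0.202]
wrist_force: [0.0, -2.0, 2.6]
width: 0.0004
```

```bash
python3 - <<'E'
from go import *
M=np.load("M.npy");o=state();print(o["wrist_force"],o["ee_rot"])
v=np.load("v.npy");a=v[2]+.15*np.linspace(0,-2,9)
for q in a: print(rel(o,[v[0]+.22*np.cos(q),v[1]+.22*np.sin(q),.0778]).round(3))
E
```

```text
[ 0.02764173 -2.04061179  2.61159433] [ 3.13910588e+00  7.74387105e-04 -2.01727633e-01]
[ 0.007 -0.004 -0.005]
[-0.02   0.095 -0.005]
[-0.051  0.193 -0.005]
[-0.086  0.29  -0.004]
[-0.125  0.386 -0.004]
[-0.167  0.48  -0.004]
[-0.212  0.573 -0.004]
[-0.261  0.664 -0.003]
[-0.313  0.752 -0.003]
```

>>> servo_tool(rows=[[[-0.02,0.1,0],0],[[-0.05,0.2,0],0],[[-0.09,0.29,0],0],[[-0.13,0.39,0],0],[[-0.13,0.39,0],0],[[-0.17,0.48,0],0],[[-0.215,0.575,0],0],[[-0.265,0.665,0],0],[[-0.32,0.755,0],0],[[-0.32,0.755,0],0],[[-0.32,0.755,0],0]])

```text
time: 7.68
tool_pos: [0.5782, 0.0124, 0.0773]
ee_rot: [3.139, 0.002, -0.201]
wrist_force: [-1.9, -1.2, 2.4]
width: 0.0001
```

```bash
python3 - <<'E'
from go import *
M=np.load("M.npy");o=state();print(o["wrist_force"],o["ee_rot"])
v=np.load("v.npy");a=v[2]+.15*np.linspace(-2,-4,9)
for q in a: print(rel(o,[v[0]+.22*np.cos(q),v[1]+.22*np.sin(q),.0778]).round(3))
E
```

```text
[-1.9392671  -1.18733702  2.37245122] [ 3.13933606e+00  1.56086967e-03 -2.01403790e-01]
[ 0.012  0.    -0.006]
[-0.043  0.087 -0.006]
[-0.102  0.172 -0.006]
[-0.164  0.254 -0.005]
[-0.229  0.334 -0.005]
[-0.297  0.412 -0.005]
[-0.368  0.487 -0.005]
[-0.441  0.559 -0.004]
[-0.518  0.629 -0.004]
```

>>> servo_tool(rows=[[[-0.05,0.09,0],0],[[-0.11,0.17,0],0],[[-0.17,0.255,0],0],[[-0.235,0.335,0],0],[[-0.235,0.335,0],0],[[-0.305,0.41,0],0],[[-0.375,0.485,0],0],[[-0.45,0.56,0],0],[[-0.525,0.63,0],0],[[-0.525,0.63,0],0],[[-0.525,0.63,0],0],[[-0.525,0.63,0],0]])

```text
time: 8.68
tool_pos: [0.5272, -0.0279, 0.0772]
ee_rot: [3.14, 0.002, -0.201]
wrist_force: [-1.8, -0.5, 2.7]
width: 0.0002
```

```bash
python3 - <<'E'
from go import *
M=np.load("M.npy")
for n in("wrist","scene","top"):
    s=robot.snapshot(n);o=state();print(o["tool_pos"],o["wrist_force"],o["time"])
    np.savez(n+"3.npz",**s)
    im=s["pixels"][:,:,::-1]
    if n=="scene": im=cv2.resize(im[130:330,270:470],None,fx=3,fy=3)
    cv2.imwrite(f"pics/{n}3.png",im)
print(M[8])
a,K,T=load("top0");b,_,_=load("top3")
for r in ((205,110,240,190),(335,210,365,250)):
  for k in("green","yellow"): print(k,[np.round(x,1) for x in blobs(a,k,r,40)],[np.round(x,1) for x in blobs(b,k,r,40)])
E
```

```text
[ 0.52749617 -0.02767403  0.07716851] [-0.93939448 -0.89306243  2.96707665] 8.7333
[ 0.52773085 -0.0275202   0.07717849] [-1.69318395 -0.90780508  2.29485118] 8.7833
[ 0.52788579 -0.02741447  0.07719171] [-1.40169352 -1.00855477  3.24924638] 8.8333
[ 0.52758169 -0.02862184]
green [array([228.4, 133.9, 304. ]), array([224.7, 168.8, 156. ])] [array([228.5, 133.9, 305. ]), array([224.7, 168.8, 156. ])]
yellow [] []
green [] [array([350.4, 226.8, 956. ])]
yellow [array([343.2, 226.3, 182. ])] []
```

View pics/wrist3.png

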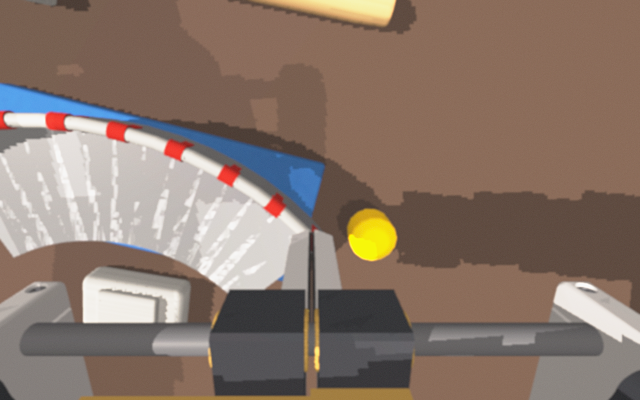

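View pics/scene3.png

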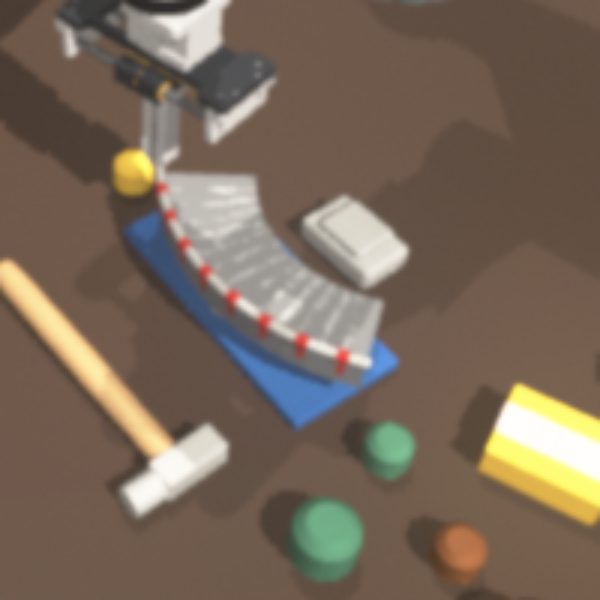

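The fingertips cover the last mark: a trace of red shows at wrist pixel (312,228) and the yellow weight, at (372,234), is clear. Fz is about 2.8 N and the TCP is within 1.3 mm of the mark. I'll settle briefly, then hand in.

>>> servo_tool(rows=[[[0,0,0],0],[[0,0,0],0],[[0,0,0],0],[[0,0,0],0],[[0,0,0],0],[[0,0,0],0]])

```text
time: 9.33
tool_pos: [0.5281, -0.0273, 0.0774]
ee_rot: [3.142, 0.0, -0.2]
wrist_force: [-0.4, -0.6, 1.9]
width: 0.0002
```

```bash
python3 - <<'E'
from go import *
o=state();print(o["tool_pos"],o["wrist_force"],o["qvel"].round(4))
print(robot.close_job())
E
```

```text
[ 0.52814779 -0.02725415  0.07741321] [-0.42038722 -0.61124126  1.88190921] [-0.0006  0.0004 -0.0007 -0.0018  0.0001 -0.0009]
the job is handed in; nothing more can be done
None
```

I stroked the closed, downward fingertips along the bead over all nine marks, from the small green weight's end to the yellow weight's end, and handed the job in holding on the last mark. No verdict was reported.

**Last checks:**
- **Position:** the TCP was about 1.5 mm from the last mark as I measured it. The wrist view had put the marks at that end up to 2.5 mm away from the two-view fit I used, still inside the 15 mm allowed.
- **Touch:** the vertical force was about 1.9 N with the panel about 4.6 mm down, and the arm was at rest. At the stops along the stroke it read 1.5–3.2 N, with about 1 N of sensor noise.
- **Loose items:** the green weight had not moved in the top view. The yellow weight was hidden there by the arm, so I only saw by eye in the wrist and scene views that it looked undisturbed. I did not measure the tools, carton or bolt again.
- **Time:** about 9.3 s of the 45 s allowed.

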